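# Candling a bisque test tile over the iris lamp

### The arm

A 6-joint arm with a two-finger parallel gripper is mounted at the origin on the work surface; the furniture and walls round the work are solid. World frame = base frame: x ahead of the robot, y to its left, z up, the work surface at z = 0. Lengths are in m, angles in rad, forces in N, time in s.
With the tool pointing down it reaches from about 0.15 to 0.775 m from the base axis. Payload 6.1 kg.
Tool frame: the origin (TCP) lies midway between the tips of the shut fingers; the grasp point (between the pads) lies env.pinch_z behind it (env.pinch_z is the distance from the TCP to the grasp point, in m); z points along the fingers, y is the line along which they close (so a half turn about z gives the same grasp; the last joint's range is limited). The gripper opens to 85 mm and grips with 20 to 120 N. Pads are 22 mm wide; open, the fingers measure 114 mm over their backs; the gripper's body (76 mm by 85 mm) begins 54 mm behind the grasp point. The pads swing forward as they close: fully open they stand 13 mm farther back than shut.
Start: joints at [1.15, 0.126, -0.04, 1.405, 0, 1.571], TCP at [0.214, 0.479, 0.231] pointing down, gripper open.
Joint ranges: [-2.72, 2.72], [-0.95, 1.95], [-1.27, 1.35], [-1.78, 2.02], [-1.46, 1.47], [-3.14, 3.14]. Speed limits (rad/s): [2.39, 2.39, 3.01, 3.14, 3.14, 3.14].

### API

Orientations are given as a 3x3 rotation matrix whose columns are the frame's x, y, z axes.
In Python, from cell import env, imaging, job gives the robot as it stands.
- The arm moves only by the tool carry_out, never from a script. Its arguments are lists of equal length, an entry for each row: "claw": the gripper command: -1 is shut, 1 is fully open, values between are in proportion; "xyz": the shift along the tool's x, y, z in m, a list of three; "twist": the turn about the tool's z in degrees. In form: {"claw": [claw, ...], "xyz": [[x, y, z], ...], "twist": [twist, ...]}. A call has 1 to 12 rows; each row shifts and turns the commanded pose from where the row before left it, along the tool's axes as they then stand; what a row does not reach is not made up. A row lasts 1/8 s, in which the tool goes at most 62.5 mm and 10.7 degrees, less where a joint would pass 70% of its speed; a pose out of reach is approached as far as the arm can. A call with a gripper value outside its range is refused whole. The fingers move at their own pace and stop on an object; "squeeze" is the grip in N (left out, the last holds). Time passes only in rows, so rows that do not move let the fingers close. It gives the time, the measured TCP pose, the force, the opening and the grip force at its end, in the units of the state.
- env.sense(): the state, without advancing time (a new reading comes with each control period).
- imaging.capture(name): name is "scene" or "side" or "wrist"; returns a dict with "img" (420x560x3 uint8, blue, green, red), "vertical_fov" (degrees; the focal length in pixels is half the picture's height over the tangent of half this angle, whatever the lens; pixels are square), "cx", "cy" (the principal point, pixels), "R" (3x3) and "t" (3): a world point X has camera coordinates R X + t. Camera axes: x right, y down, z forward; pixel columns grow to the right and rows downward; lengths in m; the calibration is good to about 2 mm. A picture is of the moment at which its call begins. There is no depth.
- job.finish_job(): hands the job in; it is judged then, once.
The state is a dict: "clock": time; "joints": joint angles; "joint_vel": joint speeds; "joint_torque": joint torques, N m; "position": TCP position; "ee_rot": TCP orientation; "ft_force": force on the tool from outside, world axes, zero at the start; "torque": the same for the moment, N m; "opening": finger opening in m; "gripper_force": force on a finger pad.
Only numpy, scipy, OpenCV 4.12 (cv2) and the standard library are available. Lean on these libraries where they do the work, as an engineer would, in place of code of your own. Each camera call takes 0.05 s, during which the arm holds its last target. There are 200 camera calls.

### The job

Get the round bisque tile ready for its pinhole check on the candling lamp, using only pushes of the fingertips: push the iris lever by its upright knob around its arc until its pointer stands opposite the brass index clip on the scale, then push the tile flat along the guides until it is fully home against the stop and covers the window, and last press the raised front half of the paddle switch down so the lamp is on. Do not pick up or lift the tile, and leave everything else where it is.

Things in the scene. Friction and masses are not known exactly. Their poses are not given: they have to be found in the camera images.
- candling_lamp: Grey lamp housing, fixed on the bench. Origin on the bench below the window centre (the iris axis); x away from the robot at yaw 0, y left, z up. Spans x -118 to 62, y -145 to 105 mm. Front ledge and left end 40 mm high; the aluminium stage (x -50 to 50, y -145 to 66) 50 mm high. Position and yaw vary.
- window_centre (a point): Centre of the 60 mm round glass window, on the stage surface, 50 mm above the bench; axis of the iris ring and lever. The iris leaves show through the glass. Along the stage two 6 mm high steel guides run in the housing's y, inner faces 41 mm either side of the window centre, open at the right end; a 6 mm high stop lies across, 39.5 mm left of the centre.
- iris_lever (a joint): Angle of iris ring and lever about the window axis, rad: 0 (iris nearly shut, lever at the left end of its arc) to 1.70 (wide open, right end); grows counter-clockwise from above; at 0.85 the lever points along the housing's -x. Starts near the open end. Stiff by friction: about 2.6 N at the knob moves it, and it stays where it is left.
- iris_knob (a point): On the axis of the lever's upright black knob, 85 mm from the window axis, 68 mm above the bench. The knob is 13 mm in diameter and stands 52 to 85 mm above the bench on the flat steel lever arm (top at 46 mm), which comes out of a slit below the stage.
- iris_pointer (a point): Point of the lever's pointer, 99.2 mm from the window axis and 44 mm above the bench, in line with window axis and knob.
- index_point (a point): Where the pointer's point must stand: on the line of the brass index clip, 99.2 mm from the window axis (2.6 mm in front of the clip's own point), 44 mm above the bench. The clip, 11 mm wide, its screw up to 53 mm above the bench, is clamped on the graduated scale in front of the lever; its place varies, always nearer the shut (left) end than the lever's start.
- test_tile: Round bisque (reddish clay) disc, 78 mm in diameter, 10 mm thick, about 60 g, lying loose and flat on the stage between the guides near their open right end. Origin at the centre of its underside. Fully home, its centre is at the window centre to within 2 mm.
- lamp_switch (a joint): Angle of the black paddle switch, rad: 0 off (front half raised, as at the start) to 0.36 on (front half level). Pressing the front half takes about 4 N; it stays as it is left. It counts as on from 0.26.
- switch_press (a point): Where to press, straight down: middle of the top of the switch's front half (22 x 24 mm), 14 mm in front of its pivot; about 53 mm above the bench when off, 48 mm when on. The switch lies on the front ledge, its pivot 83 mm in front of and 119 mm to the right of the window axis.
- wood_paddle: Bystander: small grey wooden paddle, 76 x 25 x 8 mm, lying on the low left end of the housing.
- lead_holder: Bystander: dark lead holder, 115 x 28 x 8 mm, on the bench just in front of the housing.
- glaze_jar: Bystander: glass jar of glaze, 96 mm in diameter, 153 mm high, at the back left.
- wood_wedge: Bystander: wooden wedge, 55 x 46 x 22 mm, on the bench nearer the robot.
There are look-alikes about, which are no part of the job. There is more than one size of the test_tile; the job needs the largest.

How it is judged:
By the outcome, as a careful person would: the job done as asked, in the order asked, and still so for the second after the job is handed in, with the robot touching nothing.
It also fails if it takes over 48 s, if anything falls off the work surface, if the arm or the gripper's body presses on something with over 40 N, if the wrist force passes 120 N, or if a joint passes its speed limit or range.

## Working session

There is one attempt and no reset: what is moved stays moved. The work goes in short steps, Python scripts to look and compute and a tool call to move; the robot and the scene stay as the last step left them, time stands still between calls to the robot, and variables do not carry over. Pictures are saved under pics/ and viewed, at most 10 in all, crops included, and the job is handed in when it is done.

Besides the shell and the picture viewer there is one more tool, called after "Emit:" in YAML: its name, and indented under it one key for each argument. carry_out: Moves the arm, as the interface text tells. Its arguments: {"type":"object","properties":{"claw":{"type":"array","items":{"type":"number"}},"xyz":{"type":"array","items":{"type":"array","items":{"type":"number"}}},"twist":{"type":"array","items":{"type":"number"}},"squeeze":{"type":"number"}},"required":["claw","xyz","twist"]}

```bash
mkdir -p pics
cat > h.py <<'E'
import numpy as np, cv2, json
from cell import env, imaging, job
def snap(name,fn):
    d=imaging.capture(name); cv2.imwrite('pics/'+fn+'.png',d['img'])
    f=d['img'].shape[0]/2/np.tan(np.radians(d['vertical_fov'])/2)
    np.savez('pics/'+fn+'.npz',f=f,cx=d['cx'],cy=d['cy'],R=d['R'],t=d['t'],img=d['img']); return d
def ray(fn,u,v,z):
    c=np.load('pics/'+fn+'.npz'); R=c['R'];t=c['t']
    o=-R.T@t; d=R.T@np.array([(u-c['cx'])/c['f'],(v-c['cy'])/c['f'],1])
    return o+d*(z-o[2])/d[2]
def proj(fn,X):
    c=np.load('pics/'+fn+'.npz'); p=c['R']@np.array(X)+c['t']
    return np.array([p[0]/p[2]*c['f']+c['cx'],p[1]/p[2]*c['f']+c['cy']])
E
python3 - <<'E'
from h import *
ims=[snap(n,n+'0')['img'] for n in('scene','side')]
print(env.sense()['ee_rot'],env.pinch_z)
E
```

```text
[[-9.12781425e-01  4.08447913e-01 -6.10940490e-04]
 [ 4.08448369e-01  9.12780474e-01 -1.31731929e-03]
 [ 1.95982368e-05 -1.45196222e-03 -9.99998946e-01]] 0.0187
```

View pics/scene0.png

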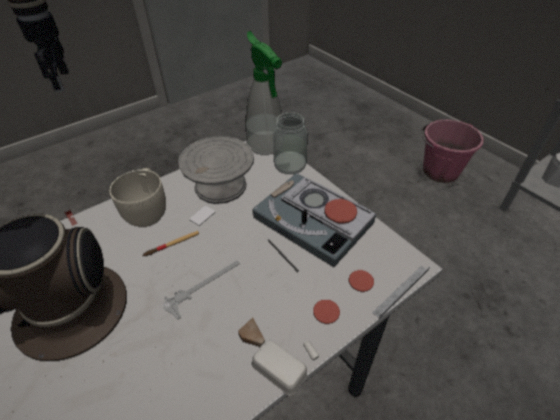

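View pics/side0.png

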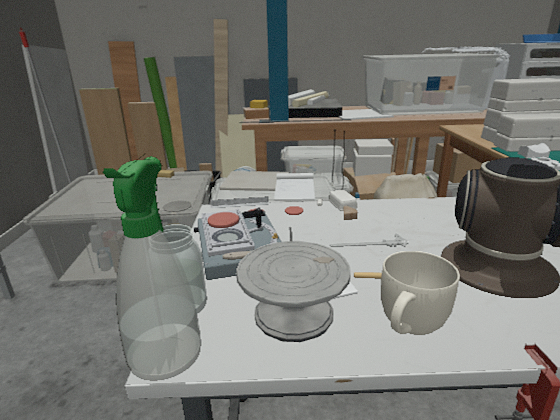

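The tile candidates in the scene view are the disc on the stage (341,210) and loose discs on the bench at (361,281) and (326,311). I choose the one on the stage: it is the largest and lies between the guides. The lamp is around (313,217), the knob at (304,215), the switch at (335,242). Next, a close crop.

Run:
```python
from h import *
im=np.load('pics/scene0.npz')['img'][170:264,246:380]
cv2.imwrite('pics/crop0.png',cv2.resize(im,None,fx=5.9,fy=5.9,interpolation=cv2.INTER_CUBIC))
for p,z in [((314,199),.05),((341,210),.06),((335,242),.05),((361,281),.01),((326,311),.01)]: print(p,ray('scene0',*p,z).round(3))
print(proj('scene0',[0,0,0]),proj('scene0',[.3,0,0]),proj('scene0',[0,.3,0]))
```

```text
(314, 199) [ 0.58  -0.095  0.05 ]
(341, 210) [ 0.599 -0.17   0.06 ]
(335, 242) [ 0.527 -0.229  0.05 ]
(361, 281) [ 0.522 -0.322  0.01 ]
(326, 311) [ 0.414 -0.331  0.01 ]
[ 72.124952   308.56384143] [198.80399628 241.55390284] [ 35.67357009 224.86845224]
```

View pics/crop0.png

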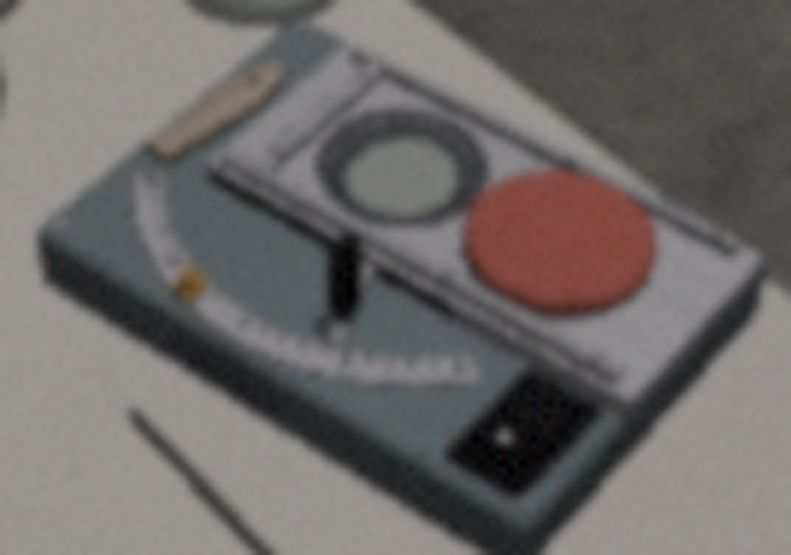

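The crop confirms it: tile on stage (crop 560,240), window (401,166), brass clip (190,283), knob base (342,320), switch (525,440). Next, go above for a close look.

Run:
```python
from h import *
snap('wrist','w0'); c=np.load('pics/w0.npz'); s=env.sense(); T=s['ee_rot']
print(T.T@(-c['R'].T@c['t']-s['position']),T.T@c['R'].T,c['f'])
d=np.array([.50,-.14,.33])-s['position']; print(T.T@d)
cp=lambda u,v:(246+u/5.9-.4,170+v/5.9-.4)
W=ray('scene0',*cp(401,166),.05)[:2]; Ti=ray('scene0',*cp(560,238),.06)[:2]
C=ray('scene0',*cp(190,285),.05)[:2]; S=ray('scene0',*cp(525,440),.05)[:2]; K=ray('scene0',*cp(342,312),.052)[:2]
print(W,Ti,C,S,K)
```

```text
[ 0.07090076 -0.00058596 -0.14142101] [[ 1.36958724e-03 -9.61014414e-01 -2.76494884e-01]
 [ 9.99998924e-01  1.17093719e-03  8.83554321e-04]
 [-5.25350296e-04 -2.76495797e-01  9.61014983e-01]] 367.62672949063165
[-0.51356971 -0.44833725 -0.0987258 ]
[ 0.5816362  -0.09073717] [ 0.59782172 -0.16954165] [ 0.4699808  -0.09184838] [ 0.52178025 -0.23331651] [ 0.5076542  -0.14186958]
```

Emit:
carry_out:
  claw: [1,1,1,1,1,1,1,1,1,1,1,1]
  xyz:
    - [0,0,-0.05]
    - [0,0,-0.05]
    - [-0.05,-0.03,0]
    - [-0.05,-0.03,0]
    - [-0.05,-0.03,0]
    - [-0.05,-0.03,0]
    - [-0.05,-0.03,0]
    - [-0.05,-0.03,0]
    - [-0.04,-0.04,0]
    - [-0.03,-0.05,0]
    - [-0.03,-0.05,0]
    - [-0.03,-0.05,0]
  twist: [0,0,0,0,0,0,0,0,0,0,0,0]

```text
clock: 1.65
position: [0.4557, -0.0361, 0.3311]
ee_rot: [[-0.913, 0.408, -0.0], [0.408, 0.913, 0.0], [0.0, 0.0, -1.0]]
ft_force: [1.2, 1.0, 0.0]
opening: 0.0857
gripper_force: 0.0
```

Emit:
carry_out:
  claw: [-0.4,-0.4,-0.4,-0.4,-0.4]
  xyz:
    - [-0.03,-0.03,0]
    - [0,0,0]
    - [0,0,0]
    - [0,0,0]
    - [0,0,0]
  twist: [-9.5,-9.5,-9.5,-9.5,0]

```text
clock: 2.28
position: [0.4708, -0.0739, 0.331]
ee_rot: [[-0.971, -0.238, -0.001], [-0.238, 0.971, 0.0], [0.001, 0.0, -1.0]]
ft_force: [-0.2, -0.5, 0.2]
opening: 0.0253
gripper_force: 0.0
```

Run:
```python
from h import *
d=snap('wrist','w1'); s=env.sense(); print(s['position'],s['ee_rot'].round(3),s['opening'],s['clock'])
cv2.imwrite('pics/w1b.png',cv2.resize(d['img'],(800,600),interpolation=cv2.INTER_CUBIC))
```

```text
[ 0.47084232 -0.07382296  0.33110094] [[-0.972 -0.237 -0.   ]
 [-0.237  0.972  0.   ]
 [ 0.     0.    -1.   ]] 0.025460844731605613 2.325
```

View pics/w1b.png

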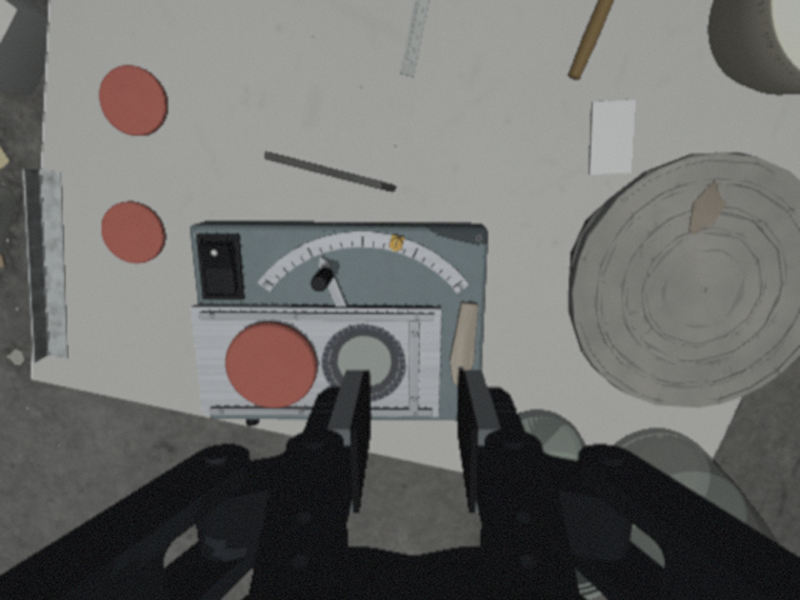

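Wrist view (800x600): switch (220,265), knob (322,278) with its arm to the window (363,360), clip (397,243), tile (272,364), paddle (464,342). One enlarged crop for precise measuring.

Run:
```python
from h import *
im=np.load('pics/w1.npz')['img'][150:298,132:345]
im=cv2.convertScaleAbs(im,alpha=1.6)
cv2.imwrite('pics/crop1.png',cv2.resize(im,None,fx=3.75,fy=3.75,interpolation=cv2.INTER_CUBIC))
```

```text
(no output)
```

View pics/crop1.png

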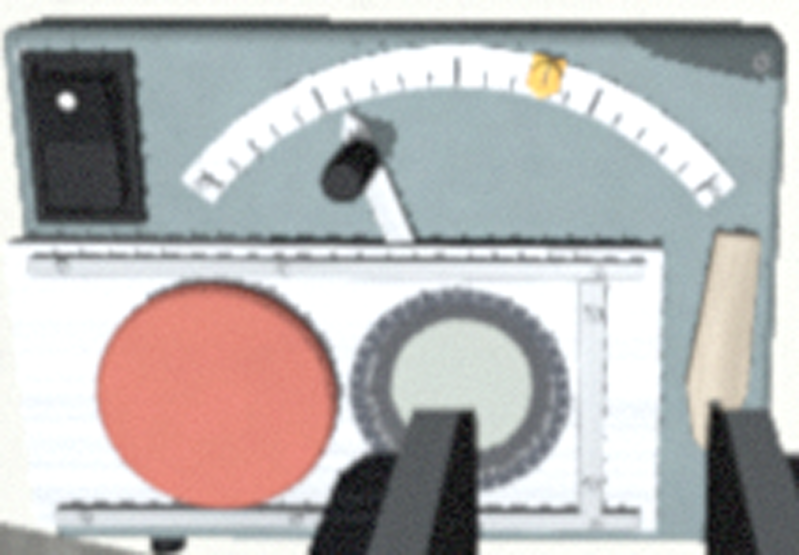

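```bash
cat > pose.py <<'E'
from h import *
from scipy.optimize import least_squares
cr=lambda u,v:(132+(u+.5)/3.75-.5,150+(v+.5)/3.75-.5)
P=[((-50,66,50),(663,243)),((-50,-145,50),(11,241)),((0,0,50),(461,388)),((-83,-119,47),(84,135)),((-118,-145,40),(7,37)),((-118,105,40),(781,40))]
H=lambda q,m:np.array([q[0]+np.cos(q[2])*m[0]/1e3-np.sin(q[2])*m[1]/1e3,q[1]+np.sin(q[2])*m[0]/1e3+np.cos(q[2])*m[1]/1e3,m[2]/1e3])
res=lambda q:np.concatenate([proj('w1',H(q,m))-cr(*p) for m,p in P])
s=least_squares(res,[.58,-.09,.24],loss='soft_l1'); q=s.x
def inv(X): c,s_=np.cos(q[2]),np.sin(q[2]); d=X[:2]-q[:2]; return np.array([c*d[0]+s_*d[1],-s_*d[0]+c*d[1]])*1e3
E
python3 - <<'E'
from pose import *
print(q,s.fun.reshape(-1,2).round(1).tolist())
for n,p,z in [('clip tip',(547,97),.044),('screw',(546,73),.053),('ptr',(350,113),.044),('knobtop',(345,185),.085),('knobbase',(372,150),.052),('tile',(218,394),.06),('sw front top',(66,100),.053),('end0',(720,190),.042),('end1',(203,187),.042),('mid',(457,70),.042),('stop',(580,390),.056)]:
    h=inv(ray('w1',*cr(*p),z)); print(n,h.round(1),np.hypot(*h).round(1),'ang',(0.85+np.arctan2(h[1],-h[0])*-1).round(3))
E
```

```text
[ 0.58160251 -0.08977452  0.2295345 ] [[1.2, 1.5], [-1.2, 0.0], [0.5, 1.0], [-0.5, 1.0], [-2.8, -3.7], [4.0, -1.9]]
clip tip [-97.5  27.2] 101.2 ang 0.578
screw [-106.6   27.1] 110.0 ang 0.601
ptr [-91.7 -34.9] 98.1 ang 1.214
knobtop [-78.5 -30. ] 84.0 ang 1.215
knobbase [-81.6 -27.1] 86.0 ang 1.171
tile [ -2.5 -77.9] 78.0 ang 2.389
sw front top [ -96.4 -120.6] 154.4 ang 1.746
end0 [-67.6  82.9] 106.9 ang -0.037
end1 [-66.5 -83.4] 106.7 ang 1.747
mid [-105.4   -1.2] 105.4 ang 0.861
stop [-3.6 38.6] 38.7 ang -0.628
```

```bash
cat >> pose.py <<'E'
def go(hx,hy,z):
    s=env.sense(); T=s['ee_rot']; return (T.T@(H(q,(hx,hy,z))-s['position'])*1e3).round(1)
E
python3 -c "
from pose import *
print(go(-81,-29,60))"
```

```text
[-22.7 -70.  271.1]
```

Emit:
carry_out:
  claw: [-0.4,-0.4,-0.4,-0.4,-0.4,-0.4,-0.4,-0.4,-0.4,-0.4]
  xyz:
    - [-0.0115,-0.035,0]
    - [-0.0115,-0.035,0]
    - [0,0,0.05]
    - [0,0,0.05]
    - [0,0,0.05]
    - [0,0,0.05]
    - [0,0,0.03]
    - [0,0,0.02]
    - [0,0,0.02]
    - [0,0,0]
  twist: [0,0,0,0,0,0,0,0,0,0]

```text
clock: 3.58
position: [0.5088, -0.1358, 0.0598]
ee_rot: [[-0.971, -0.238, -0.003], [-0.238, 0.971, 0.001], [0.003, 0.002, -1.0]]
ft_force: [0.3, 0.9, 0.3]
opening: 0.0256
gripper_force: 0.0
```

Run:
```python
from pose import *
d=snap('wrist','w2'); s=env.sense(); print(s['position'],inv(s['position']),s['ft_force'],s['clock'])
cv2.imwrite('pics/w2b.png',cv2.convertScaleAbs(cv2.resize(d['img'],(800,600),interpolation=cv2.INTER_CUBIC),alpha=1.5))
```

```text
[ 0.50956226 -0.13603554  0.06097806] [-80.67630967 -28.65680212] [0.54672361 0.38307808 0.83849456] 3.625
```

View pics/w2b.png

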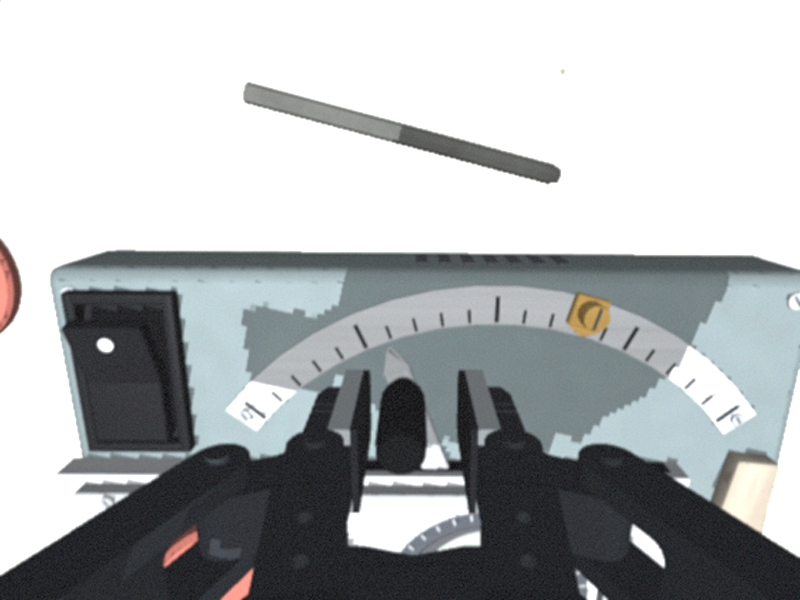

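Wrist view: knob (402,425) sits between the pads, pointer tip (390,350), clip (589,313) with lower point about (587,336). Work out the angles.

Run:
```python
from pose import *
g=lambda u,v:((u+.5)*.7-.5,(v+.5)*.7-.5)
for n,p,z in [('cliptip',(587,336),.044),('clip screw',(593,314),.053),('clip body',(589,313),.046),('cl left edge',(569,314),.045),('cl right',(609,314),.045),('ptr',(390,348),.044),('t.85',(497,309),.042),('t.425',(632,338),.042),('t1.275',(361,336),.042),('t0',(733,412),.042),('t1.7',(253,410),.042)]:
    h=inv(ray('w2',*g(*p),z)); print(n,h.round(1),np.hypot(*h).round(1),'ang',(0.85-np.arctan2(h[1],-h[0])).round(3))
im=np.load('pics/w2.npz')['img'][190:330,160:530]
cv2.imwrite('pics/crop2.png',cv2.convertScaleAbs(cv2.resize(im[:60,180:310],None,fx=6,fy=6,interpolation=cv2.INTER_CUBIC),alpha=1.5))
```

```text
cliptip [-97.3  26.8] 100.9 ang 0.581
clip screw [-107.3   24.7] 110.1 ang 0.624
clip body [-105.5   25.9] 108.7 ang 0.609
cl left edge [-104.8   20.1] 106.7 ang 0.661
cl right [-105.    32.6] 109.9 ang 0.549
ptr [-92.5 -35.8] 99.2 ang 1.219
t.85 [-105.3   -2. ] 105.3 ang 0.869
t.425 [-96.1  42.1] 104.9 ang 0.437
t1.275 [-95.8 -45.2] 105.9 ang 1.291
t0 [-70.2  79.4] 106.0 ang 0.003
t1.7 [-69.1 -81.7] 107.0 ang 1.718
```

View pics/crop2.png

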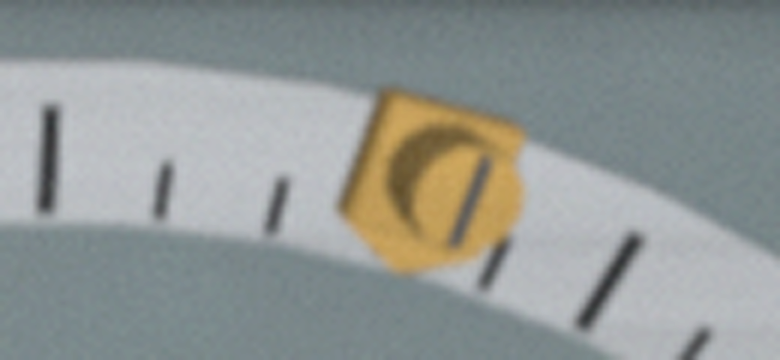

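Run:
```python
from pose import *
n=lambda u,v:(340+(u+.5)/6-.5,190+(v+.5)/6-.5)
for p,z in [((403,274),.044),((403,274),.046),((45,212),.042),((583,327),.042),((454,109),.044),((454,109),.046)]:
    h=inv(ray('w2',*n(*p),z)); print(p,h.round(1),np.hypot(*h).round(1),'ang',(0.85-np.arctan2(h[1],-h[0])).round(3))
```

```text
(403, 274) [-97.2  25. ] 100.4 ang 0.598
(403, 274) [-97.9  24.3] 100.9 ang 0.607
(45, 212) [-101.2   -2. ] 101.2 ang 0.87
(583, 327) [-92.3  40. ] 100.6 ang 0.441
(454, 109) [-110.1   27.5] 113.5 ang 0.606
(454, 109) [-110.7   26.8] 113.9 ang 0.613
```

Emit:
carry_out:
  claw: [-0.4,-0.4,-0.4,-0.4,-0.4,-0.4,-0.4,-0.4,-0.4]
  xyz:
    - [0,0.008,0]
    - [0.001,0.008,0]
    - [0.001,0.008,0]
    - [0.001,0.008,0]
    - [0,0.008,0]
    - [0,0.007,0]
    - [-0.001,0.004,0]
    - [0,0.002,0]
    - [0,0,0]
  twist: [0,0,0,0,0,0,0,0,0]

```text
clock: 4.75
position: [0.4957, -0.0849, 0.0613]
ee_rot: [[-0.971, -0.24, 0.0], [-0.24, 0.971, 0.001], [-0.001, 0.001, -1.0]]
ft_force: [0.3, -1.2, 0.1]
opening: 0.0259
gripper_force: 0.6
```

Run:
```python
from pose import *
d=snap('wrist','w3'); s=env.sense(); print(s['position'],inv(s['position']),s['ft_force'],s['clock'])
im=d['img'][180:330,290:490]
cv2.imwrite('pics/crop3.png',cv2.convertScaleAbs(cv2.resize(im,None,fx=4,fy=4,interpolation=cv2.INTER_CUBIC),alpha=1.5))
```

```text
[ 0.49548808 -0.08495787  0.06117159] [-82.7599547   24.28343706] [ 0.86633142 -0.05746574  0.36750588] 4.8
```

View pics/crop3.png

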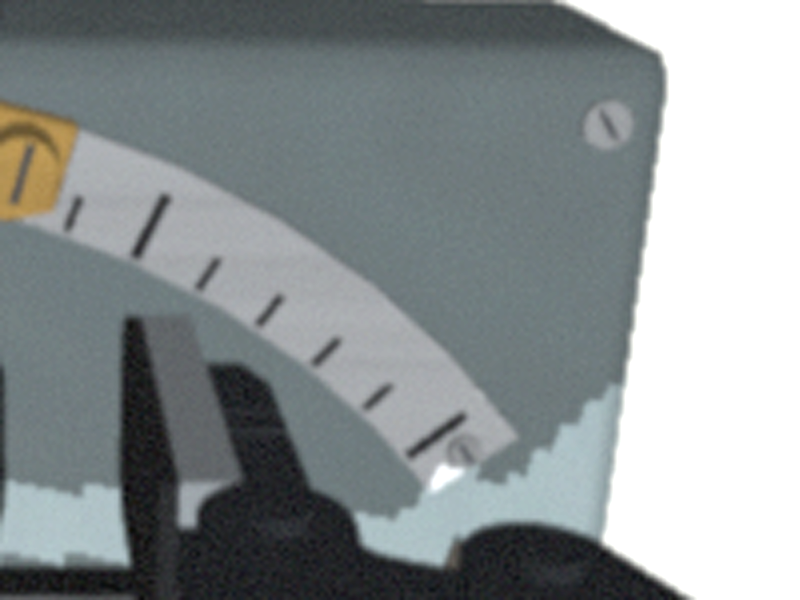

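The crop missed the pointer because the camera moved with the hand; the clip is at its left edge. Push most of the small remainder, then look with the right crop.

Emit:
carry_out:
  claw: [-0.4,-0.4,-0.4]
  xyz:
    - [0,0.001,0]
    - [0,0.001,0]
    - [0,0,0]
  twist: [0,0,0]

```text
clock: 5.18
position: [0.4951, -0.0834, 0.0612]
ee_rot: [[-0.971, -0.24, 0.0], [-0.24, 0.971, -0.0], [-0.0, -0.0, -1.0]]
ft_force: [3.5, -1.9, -1.0]
opening: 0.0256
gripper_force: 1.5
```

Run:
```python
from pose import *
d=snap('wrist','w4'); s=env.sense(); print(s['position'],inv(s['position']),s['ft_force'],s['clock'])
im=d['img'][200:300,220:350]
cv2.imwrite('pics/crop4.png',cv2.convertScaleAbs(cv2.resize(im,None,fx=6,fy=6,interpolation=cv2.INTER_CUBIC),alpha=1.6))
```

```text
[ 0.49509116 -0.08341944  0.06126807] [-82.79643594  25.87182944] [ 3.08760887 -1.57131443 -1.41566466] 5.225
```

View pics/crop4.png

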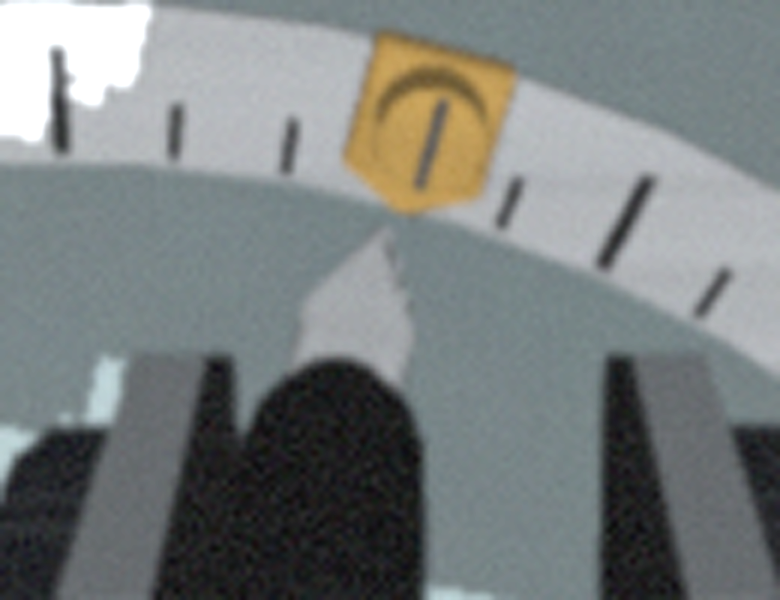

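Pointer tip at crop (390,230), clip tip (408,214), so it is slightly short. Compute the remainder.

Run:
```python
from pose import *
n=lambda u,v:(220+(u+.5)/6-.5,200+(v+.5)/6-.5)
for p,z in [((390,230),.044),((408,214),.044),((446,52),.044),((408,214),.046),((446,52),.046),((60,150),.042),((605,265),.042)]:
    h=inv(ray('w4',*n(*p),z)); print(p,h.round(1),np.hypot(*h).round(1),'ang',(0.85-np.arctan2(h[1],-h[0])).round(3))
```

```text
(390, 230) [-96.1  23.7] 99.0 ang 0.609
(408, 214) [-97.4  25. ] 100.6 ang 0.599
(446, 52) [-110.3   27.7] 113.7 ang 0.604
(408, 214) [-98.1  25. ] 101.3 ang 0.6
(446, 52) [-110.8   27.6] 114.2 ang 0.605
(60, 150) [-101.5   -1.7] 101.5 ang 0.867
(605, 265) [-92.7  40.4] 101.1 ang 0.439
```

Emit:
carry_out:
  claw: [-0.4,-0.4,-0.4,-0.4,-0.4]
  xyz:
    - [0,0.0004,0]
    - [0,0.0004,0]
    - [0,0,0]
    - [0,0,0]
    - [0,0,0]
  twist: [0,0,0,0,0]

```text
clock: 5.85
position: [0.4947, -0.0826, 0.0613]
ee_rot: [[-0.971, -0.24, 0.0], [-0.24, 0.971, 0.0], [-0.0, 0.0, -1.0]]
ft_force: [2.6, -2.8, -0.3]
opening: 0.0259
gripper_force: 1.5
```

Run:
```python
from pose import *
d=snap('wrist','w5'); s=env.sense(); print(inv(s['position']),s['ft_force'])
a=np.load('pics/w4.npz')['img']; b=d['img']
y0,x0=230,268; t=a[y0:y0+26,x0:x0+24]; m=cv2.matchTemplate(b,t,cv2.TM_CCOEFF_NORMED)
print(cv2.minMaxLoc(m)[1::2],(x0,y0))
# clip shift
t=a[203:238,275:308]; r=cv2.resize; k=4
for (yy,xx,h,w) in [(203,275,35,33),(232,268,22,22)]:
    A=r(a,None,fx=k,fy=k,interpolation=2);B=r(b,None,fx=k,fy=k,interpolation=2)
    m=cv2.matchTemplate(B,A[yy*k:(yy+h)*k,xx*k:(xx+w)*k],cv2.TM_CCOEFF_NORMED); _,v,_,l=cv2.minMaxLoc(m); print(v,l[0]/k-xx,l[1]/k-yy)
```

```text
[-82.94504613  26.78588468] [ 3.57701597 -2.66615303  0.97542806]
(0.9428064823150635, (268, 231)) (268, 230)
0.9926249384880066 -2.0 0.25
0.9637849926948547 0.0 0.75
```

Emit:
carry_out:
  claw: [-0.4,-0.4,-0.4,-0.4,-0.4,-1,-1,-1,-1,-1,-1]
  xyz:
    - [0,-0.003,0]
    - [0,-0.003,0]
    - [0,0,-0.02]
    - [0,0,-0.03]
    - [0,0,-0.03]
    - [-0.02,-0.033,0]
    - [-0.02,-0.033,0]
    - [-0.02,-0.033,0]
    - [-0.02,-0.033,0]
    - [0,-0.033,0]
    - [0,0,0]
  twist: [0,0,0,0,0,0,0,0,0,0,0]

```text
clock: 7.28
position: [0.6133, -0.2311, 0.1401]
ee_rot: [[-0.971, -0.238, -0.002], [-0.238, 0.971, 0.001], [0.001, 0.001, -1.0]]
ft_force: [0.7, 0.8, 0.1]
opening: 0.0
gripper_force: 0.0
```

Run:
```python
from pose import *
d=snap('wrist','w6'); s=env.sense(); print(inv(s['position']),s['position'],s['ft_force'],s['opening'],go(-2,-145,54),s['joints'])
```

```text
[  -1.32164467 -143.65743657] [ 0.61300108 -0.22996487  0.14038285] [-0.07908207  0.3209398  -0.49488269] 0.00017069448022524476 [ 0.6 -1.5 86.4] [-3.59133991e-01  3.86369866e-01  9.86370824e-02  1.28495623e+00
  5.21502296e-04 -6.00035510e-01]
```

Emit:
carry_out:
  claw: [-1,-1,-1,-1,-1,-1]
  xyz:
    - [0,-0.002,0.03]
    - [0,0,0.03]
    - [0,0,0.015]
    - [0,0,0.007]
    - [0,0,0.004]
    - [0,0,0]
  twist: [0,0,0,0,0,0]

```text
clock: 8.07
position: [0.6142, -0.2313, 0.0559]
ee_rot: [[-0.971, -0.24, 0.001], [-0.24, 0.971, -0.0], [-0.001, -0.0, -1.0]]
ft_force: [-0.2, 0.6, 1.0]
opening: 0.0001
gripper_force: 0.0
```

Emit:
carry_out:
  claw: [-1,-1,-1,-1,-1,-1,-1,-1,-1]
  xyz:
    - [0,0.008,0]
    - [0,0.008,0]
    - [0,0.008,0]
    - [0,0.008,0]
    - [0,0.008,0]
    - [0,0.008,0]
    - [0,0.008,0]
    - [0,0.006,0]
    - [0,0,0]
  twist: [0,0,0,0,0,0,0,0,0]

```text
clock: 9.2
position: [0.5989, -0.1706, 0.0552]
ee_rot: [[-0.971, -0.241, -0.0], [-0.241, 0.971, 0.0], [0.0, 0.0, -1.0]]
ft_force: [-0.5, -0.6, -0.1]
opening: 0.0
gripper_force: 0.0
```

```bash
cat >> pose.py <<'E'
def tile(fn):
    b=cv2.cvtColor(np.load('pics/'+fn+'.npz')['img'],cv2.COLOR_BGR2HSV)
    m=cv2.inRange(b,(0,90,40),(12,255,255))|cv2.inRange(b,(172,90,40),(180,255,255))
    n,l,st,c=cv2.connectedComponentsWithStats(m)
    for i in range(1,n):
        if st[i,4]>300:
            ys,xs=np.where(l==i); g=np.array([inv(ray(fn,x,y,.06)) for x,y in zip(xs,ys)])
            print('red',st[i],g.min(0).round(1),g.max(0).round(1))
E
python3 - <<'E'
from pose import *
d=snap('wrist','w7'); s=env.sense(); print(inv(s['position']),s['position'],s['ft_force'])
tile('w6');tile('w7')
E
```

```text
[ -1.56003132 -82.95728747] [ 0.59895819 -0.17091098  0.05524311] [ 0.600895   -0.50014418  0.57135085]
red [ 159   16   78   84 5171] [-119.3 -218.9] [ -76.2 -175.5]
red [  331   166   120   116 10820] [ -38.8 -118.4] [ 37.8 -42.4]
red [   0    0   87   95 7433] [-105.6 -185.2] [ -75.7 -153.1]
red [  309   197   184   149 18848] [-40.2 -74.7] [25.2  0.5]
```

Emit:
carry_out:
  claw: [-1,-1,-1,-1,-1,-1,-1,-1,-1]
  xyz:
    - [0,0.004,0.001]
    - [0,0.006,0]
    - [0,0.006,0]
    - [0,0.006,0]
    - [0,0.006,0]
    - [0,0.004,0]
    - [0,0.003,0]
    - [0,0.002,0]
    - [0,0,0]
  twist: [0,0,0,0,0,0,0,0,0]

```text
clock: 10.38
position: [0.5904, -0.1356, 0.0545]
ee_rot: [[-0.971, -0.24, 0.001], [-0.24, 0.971, -0.001], [-0.0, -0.001, -1.0]]
ft_force: [1.3, -1.6, 0.0]
opening: 0.0001
gripper_force: 1.2
```

Emit:
carry_out:
  claw: [-1,-1,-1]
  xyz:
    - [0,0.001,0]
    - [0,0.001,0]
    - [0,0,0]
  twist: [0,0,0]

```text
clock: 10.75
position: [0.5905, -0.1352, 0.0548]
ee_rot: [[-0.971, -0.239, 0.002], [-0.239, 0.971, -0.004], [-0.001, -0.004, -1.0]]
ft_force: [2.1, -7.0, 0.6]
opening: 0.0003
gripper_force: 4.0
```

Run:
```python
from pose import *
d=snap('wrist','w8'); s=env.sense(); print(inv(s['position']),s['position'],s['ft_force'])
tile('w8')
```

```text
[ -1.65645494 -46.29856954] [ 0.59052355 -0.13523567  0.05485427] [ 1.60165246 -7.71099076 -0.3076634 ]
red [  0   8  13  75 691] [-103.2 -148.7] [ -79.8 -141.7]
red [  308   196   183   149 18806] [-40.7 -38.8] [24.2 35.8]
```

Emit:
carry_out:
  claw: [-1,-1,-1]
  xyz:
    - [0,0.001,0]
    - [0,0,0]
    - [0,0,0]
  twist: [0,0,0]

```text
clock: 11.18
position: [0.5906, -0.135, 0.0551]
ee_rot: [[-0.971, -0.238, 0.002], [-0.238, 0.971, -0.005], [-0.001, -0.006, -1.0]]
ft_force: [2.1, -10.1, 0.5]
opening: 0.0
gripper_force: 5.3
```

Emit:
carry_out:
  claw: [-1,-1,-1,-1,-1,-1,-1,-1]
  xyz:
    - [0,-0.004,0]
    - [0,-0.01,0]
    - [0,-0.005,-0.02]
    - [0,0,-0.04]
    - [0.02,-0.012,-0.02]
    - [0.035,-0.015,0]
    - [0.035,-0.015,0]
    - [0,0,0]
  twist: [0,0,0,0,0,0,0,0]

```text
clock: 12.18
position: [0.514, -0.2147, 0.1342]
ee_rot: [[-0.972, -0.237, -0.001], [-0.237, 0.972, 0.0], [0.001, 0.001, -1.0]]
ft_force: [0.9, 0.7, -0.5]
opening: 0.0
gripper_force: 0.0
```

Run:
```python
from pose import *
d=snap('wrist','w9'); s=env.sense(); print(inv(s['position']),s['position'],s['ft_force'],go(-97,-119,75))
tile('w9')
```

```text
[ -92.89427362 -105.96406039] [ 0.51525402 -0.2140951   0.13423893] [0.99800468 0.103273   0.84298501] [  4.2 -13.   59.2]
red [ 118    0   83   74 5110] [-218.6 -198.8] [-182.6 -154.9]
red [ 115  154   74   71 4080] [-138.1 -210.7] [ -95.2 -166.9]
red [ 402  304   93   60 2909] [-41.9 -30.4] [ 3.5 35.5]
red [396 362  32  33 470] [  3.3 -30.5] [29.9 -6.8]
```

Emit:
carry_out:
  claw: [-1,-1,-1,-1,-1,-1]
  xyz:
    - [0.004,-0.014,0.02]
    - [0,0,0.035]
    - [0,0,0.015]
    - [0,0,0.007]
    - [0,0,0.003]
    - [0,0,0]
  twist: [0,0,0,0,0,0]

```text
clock: 12.98
position: [0.5167, -0.2277, 0.0551]
ee_rot: [[-0.971, -0.24, 0.001], [-0.24, 0.971, -0.0], [-0.001, -0.001, -1.0]]
ft_force: [1.1, 0.7, 0.1]
opening: 0.0001
gripper_force: 0.0
```

Emit:
carry_out:
  claw: [-1,-1,-1,-1,-1]
  xyz:
    - [0,0,0.002]
    - [0,0,0.002]
    - [0,0,0.001]
    - [0,0,0.001]
    - [0,0,0]
  twist: [0,0,0,0,0]

```text
clock: 13.6
position: [0.5163, -0.2277, 0.0482]
ee_rot: [[-0.971, -0.24, 0.0], [-0.24, 0.971, 0.0], [-0.0, -0.0, -1.0]]
ft_force: [-0.5, -0.8, 0.8]
opening: -0.0
gripper_force: 0.8
```

Emit:
carry_out:
  claw: [-1,-1,-1]
  xyz:
    - [0,0,0.001]
    - [0,0,0.0005]
    - [0,0,0]
  twist: [0,0,0]

```text
clock: 13.98
position: [0.5164, -0.2277, 0.048]
ee_rot: [[-0.971, -0.24, 0.001], [-0.24, 0.971, -0.0], [-0.001, -0.001, -1.0]]
ft_force: [-3.6, 0.8, 10.2]
opening: 0.0004
gripper_force: 5.2
```

Emit:
carry_out:
  claw: [-1,-1,-1]
  xyz:
    - [0,0,0.001]
    - [0,0,0.0005]
    - [0,0,0]
  twist: [0,0,0]

```text
clock: 14.35
position: [0.5164, -0.2278, 0.0478]
ee_rot: [[-0.971, -0.24, 0.002], [-0.24, 0.971, -0.001], [-0.002, -0.001, -1.0]]
ft_force: [-8.7, 1.1, 20.5]
opening: -0.0
gripper_force: 9.9
```

Hard stop reached at 48 mm, so the switch is down. Retreat to a spot with a view of everything.

Emit:
carry_out:
  claw: [-1,-1,-1,-1,-1,-1,-1,-1,-1,-1]
  xyz:
    - [0,0,-0.01]
    - [0,0,-0.03]
    - [0,0,-0.05]
    - [0,0,-0.05]
    - [0.02,0.04,-0.04]
    - [0.02,0.04,-0.02]
    - [0.01,0.04,0]
    - [0,0,0]
    - [0,0,0]
    - [0,0,0]
  twist: [0,0,0,0,0,0,0,0,0,0]

```text
clock: 15.6
position: [0.4393, -0.1237, 0.2448]
ee_rot: [[-0.971, -0.239, -0.001], [-0.239, 0.971, 0.0], [0.001, 0.0, -1.0]]
ft_force: [-0.9, -0.2, -0.3]
opening: -0.0001
gripper_force: 0.0
```

Run:
```python
from pose import *
d=snap('wrist','w10'); s=env.sense(); print(inv(s['position']),s['position'],s['ft_force'])
c=[proj('w10',H(q,m)) for m in [(-125,-150,40),(-125,110,40),(60,-150,50),(60,110,50)]]
lo=np.clip(np.min(c,0).astype(int),0,None); hi=np.max(c,0).astype(int); print(lo,hi)
im=d['img'][lo[1]:hi[1],lo[0]:hi[0]]; k=min(800/im.shape[1],600/im.shape[0]); print(k)
cv2.imwrite('pics/fin.png',cv2.convertScaleAbs(cv2.resize(im,None,fx=k,fy=k,interpolation=cv2.INTER_CUBIC)[:600,:800],alpha=1.4))
tile('w10')
```

```text
[-146.34395375   -0.69946215] [ 0.43925595 -0.12375243  0.24475369] [-0.28168959  1.19121776 -0.29433167]
[135 203] [402 373]
2.9962546816479403
red [  68   79   57   56 2466] [-237.6 -189.9] [-192.4 -142.7]
red [  70  189   52   48 1949] [-143.5 -202.7] [ -98.2 -155.5]
```

View pics/fin.png

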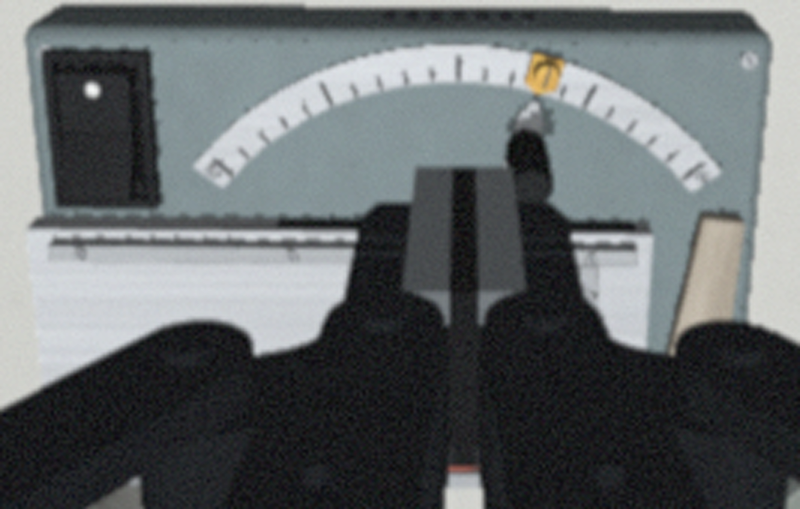

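Pointer (535,98) stands opposite the clip (545,72) and the hand is clear; the tile is hidden by the fingers. Check the tile and lamp numerically from the scene camera.

Run:
```python
from pose import *
snap('scene','s2'); tile('scene0'); tile('s2')
p=cr(84,100); a=np.load('pics/scene0.npz')['img'].astype(int);b=np.load('pics/s2.npz')['img'].astype(int)
u,v=proj('s2',H(q,(-97,-120,50))).astype(int); print(a[v-3:v+4,u-3:u+4].mean((0,1)),b[v-3:v+4,u-3:u+4].mean((0,1)))
m=np.abs(a-b).max(2)>40; m[:150]=0; n,l,st,c=cv2.connectedComponentsWithStats(m.astype(np.uint8)); print([x.tolist() for x in st[1:] if x[4]>8])
```

```text
red [424 144  51  37 756] [ 245.4 -244.8] [ 420.7 -125.8]
red [325 199  32  24 598] [ -41.2 -118.6] [ 34.6 -42.9]
red [349 270  25  21 396] [-167.3 -248.9] [-118.4 -200.9]
red [314 300  26  24 470] [-268.9 -235.4] [-220.1 -187.1]
red [425 144  47  37 760] [ 242.9 -243.6] [ 407.7 -125.8]
red [299 185  30  23 533] [-41.4 -41.2] [34.5 34.5]
red [349 270  25  21 393] [-167.3 -248.9] [-118.4 -200.9]
red [314 300  26  23 470] [-268.9 -235.4] [-220.1 -187.1]
[27.7755102  26.18367347 26.91836735] [32.20408163 30.89795918 32.02040816]
[[0, 150, 49, 57, 2037], [265, 150, 21, 19, 265], [298, 186, 31, 23, 447], [44, 192, 12, 14, 45], [46, 193, 58, 95, 1505], [324, 199, 33, 26, 651], [283, 203, 6, 14, 54], [301, 210, 6, 15, 61], [2, 212, 10, 6, 27], [70, 242, 4, 21, 38], [329, 242, 4, 6, 12], [63, 248, 3, 9, 16], [224, 262, 14, 8, 32], [0, 271, 7, 3, 17], [0, 282, 70, 18, 220], [0, 309, 16, 16, 159], [20, 313, 50, 13, 171]]
```

Run:
```python
from pose import *
p=proj('s2',env.sense()['position']); print(p)
if np.hypot(*(p-[275,165]))<30: print(job.finish_job())
```

```text
[273.14851391 165.1700994 ]
the job is handed in; nothing more can be done
None
```

The job is handed in, done in the order asked: the iris pointer stands opposite the brass clip, the tile was pushed until it met firm resistance at the stop, and the switch was pressed until it bottomed out at 48 mm. The arm is clear; I had no direct view of the tile against the stop or of the lamp lit.

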